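Lock the paper roll onto its unwinder with the T-handled core plug

TASK

At the packing table, pick up the T-handled core plug, set its nose in the mouth of the paper-roll unwinder, feel for the two notches, then press it in against the spring and turn it clockwise (seen from above) until its pins have cammed fully home against their stop, and let go so that it stays locked. Keep the contact gentle: some 10 to 15 N of push and a light twist are enough, so do not ram the plug in or wrench it on past its stop, and leave the other things on the table where they are.

Things in the scene. Friction and masses are not known exactly. Their poses are not given: they have to be found in the camera images.
- plug: Core plug, about 0.25 kg, standing upright on its nose on the table. Origin: centre of the nose's underside, z up. Steel nose 41 mm across with a 4 mm chamfer, z 0 to 27 mm; two steel pins 8 mm thick stick out of it along its own +x and -x to 30 mm from the axis, centred at z 12 mm; black flange 80 mm across at z 27 to 31 mm. A half turn about z gives the same plug.
- handle (a point): Middle of the plug's black T-handle, on the axis 55 mm above the plug's origin, axes as the plug's. Flat bar 64 mm long along x (the same way as the pins), 14 mm thick along y, from 43 to 67 mm above the origin, on an 18 mm neck over the flange.
- stand: Upright paper-roll unwinder, fixed, on a round dark foot 150 mm across with a small tab at its own +x; origin under the foot's centre, z up. Carries a brown paper roll 136 mm across up to z 92 mm and, in the roll's core, a steel spindle head. The head is braked hard and must be taken as it stands.
- mouth (a point): Centre of the spindle head's mouth, level with its rim, on the axis 97 mm above the foot's underside; axes as the stand's. Head 74 mm across, bore 43 mm, two opposite notches at least 12 mm wide. They lie along the stand's x axis only within 0.5 rad (29 deg) either way: the head's turn is not in the readings, it is seen from above or felt.
- pad (a joint): Spring pad inside the head, m pressed down (0 free). Depths of the plug's origin below the mouth: 8 mm pins rest on the rim; 20 mm, through the notches, nose meets the pad (3 N preload, then 2 N per mm); from 22 mm the pins can be turned under the ramps; 25 mm fully home (pad at 0.005); 27 mm flange meets the rim.
- ramps (a point): Foot of the ramps, on the axis 25 mm below the mouth: the plug's origin is here when home. Turned clockwise from above, the pins ride under ramps that pull the plug down 3 mm until 0.95 rad past mid-notch, then run level to a hard stop at 1.15 rad. It turns at under 0.25 N m, at 0.1 with 11 N of push kept on; a rise past 0.3 is the stop. Blocked anticlockwise.
- tape_roll: bystander: ring of clear tape, 90 mm across, 48 mm high, origin under its centre
- end_cap: bystander: low black cap with a round knob and no pins, 76 mm across, 40 mm high, origin under its centre
- carton: bystander: brown carton 100 x 150 x 70 mm, origin under its centre
- glue: bystander: white bottle 56 mm across, 150 mm high, origin under its centre
- stapler: bystander: grey stapler 130 x 32 x 51 mm, origin under its centre
- label_stack: bystander: stack of paper labels 70 x 100 x 30 mm, origin under its centre
There are look-alikes about, which are no part of the job. What is shaped like the plug but purple or yellow is not meant.

How it is judged:
On the way:
1. the plug's pins have dropped into the notches (origin over 16 mm below the mouth, centred within 3 mm, upright within 0.1 rad) (z of plug in the frame of mouth below -0.016 m and horizontal distance between plug and mouth below 0.003 m and angle between plug's own z axis and vertical below 0.1 rad), for 0.1 s.
At the end, for the whole second after the job is handed in: The released plug stays locked by its pins at the bottom of the ramps: origin 24.1 to 27.5 mm below the mouth against the spring, centred within 3 mm, upright within 0.06 rad, at rest (z of plug in the frame of mouth between -0.0275 and -0.0241 m and horizontal distance between plug and mouth below 0.003 m and angle between plug's own z axis and vertical below 0.06 rad and linear speed of plug below 0.01 m/s and angular speed of plug below 0.1 rad/s); the robot touches nothing.
It fails at once if the plug is forced: more than 60 N in all between plug and unwinder (pad, ramps and stop added up) (contact force between plug and stand above 60 N).
It fails at once if a bystander is pushed more than 30 mm or knocked over (distance of any of tape_roll, end_cap, carton, glue, stapler, label_stack from where it was at the start of the episode above 0.03 m or angle between any of tape_roll, end_cap, carton, glue, stapler, label_stack's own z axis and vertical above 0.5 rad).
It also fails if it takes over 72 s, if anything falls off the work surface, if the arm or the gripper's body presses on something with over 40 N, if the wrist force passes 120 N, or if a joint passes its speed limit or range.

ROBOT

A 6-joint arm with a two-finger parallel gripper is mounted at the origin on the work surface. World frame = base frame: x ahead of the robot, y to its left, z up, the work surface at z = 0. Lengths are in m, angles in rad, forces in N, time in s.
With the tool pointing down it reaches from about 0.35 to 0.925 m from the base axis. Payload 6.4 kg.
Tool frame: the origin (TCP) lies between the finger pads; the fingertips stand 19 mm ahead of it and the grasp point (between the pads) is the TCP; z points along the fingers, x is the direction in which the jaws open and shut, and the axes are right-handed (so a half turn about z gives the same grasp; the last joint's range is limited). The gripper opens to 94 mm and grips with 3 to 60 N. Pads are 16 mm wide; open, the fingers measure 119 mm over their backs; the gripper's body (75 mm by 177 mm) begins 78 mm behind the grasp point.
Start: joints at [-1.304, 0.245, 1.558, -0, 1.339, -0.174], TCP at [0.277, -0.588, 0.224] pointing down, gripper open.
Joint ranges: [-3.13, 3.13], [-1.02, 2.26], [0.13, 2.54], [-0.95, 4.09], [0.21, 2.88], [-2.74, 2.74]. Speed limits (rad/s): [2.57, 2.57, 3.14, 3.14, 3.14, 3.14].

INTERFACE

Orientations are given as a rotation vector (axis times angle).
In Python, from rig import robot, optics gives the robot as it stands. The module is installed in compiled form; this text tells all that it offers.
- The arm moves only by the shell command python3 -m pendant 'ROWS' [OPENING] [FORCE]. ROWS is a JSON object of lists of equal length, an entry for each row: "offset": the shift along the world's x, y, z in m, a list of three; "delta_rot": the turn, a rotation vector about the world's x, y, z in degrees, a list of three. A call has 1 to 10 rows; each row is the pose to reach, as a shift and turn from the pose measured when the call began; what a row does not reach only later rows make up. A row lasts 1/12 s, in which the tool goes at most 41.7 mm and 7.16 degrees, less where a joint would pass 70% of its speed; a pose out of reach is approached as far as the arm can. A call with a gripper value outside its range is refused whole. OPENING is the finger opening in m, from 0 to 0.094, set as the call begins (- or left out, the last holds). The fingers move at their own pace and stop on an object; FORCE is the grip in N (left out, the last holds). Time passes only in rows, so rows that repeat a pose let the fingers close. It gives the time, the measured TCP pose, the force and the opening at its end, in the units of the state.
- robot.read_state(): the state, without advancing time (a new reading comes with each control period).
- optics.snapshot(name): name is "side" or "top"; returns the picture (400x640x3 uint8, red, green, blue); there is no depth.
- optics.camera_info(name): a dict with "fx", "fy", "cx", "cy" (pixels), "k1" (the pictures are not rectified: a ray, as slopes to the right and down, at radius r is drawn at 1 + k1 r^2 times it, then the intrinsics apply), "R" (3x3) and "t" (3): a world point X has camera coordinates R X + t. Camera axes: x right, y down, z forward; pixel columns grow to the right and rows downward; lengths in m; the calibration is good to about 2 mm. A picture is of the moment at which its call begins. camera_info takes no time and is no camera call.
- robot.finish_job(): hands the job in, once; it reports no verdict.
The state is a dict: "time_s": time; "joint_pos": joint angles; "joint_vel": joint speeds; "tau": joint torques, N m; "eef_pos": TCP position; "orientation": TCP orientation; "force": force on the tool from outside, world axes, zero at the start; "moment": the same for the moment, N m; "grip_width": finger opening in m.
Only numpy, scipy, OpenCV 4.12 (cv2) and the standard library are available. Lean on these libraries where they do the work, as an engineer would, in place of code of your own. Each camera call takes 0.05 s, during which the arm holds its last target.

## Working session

There is one attempt and no reset: what is moved stays moved. The work goes in short steps, Python scripts to look and compute and a shell command to move; the robot and the scene stay as the last step left them, time stands still between calls to the robot, and variables do not carry over. Pictures are saved under pics/ and viewed, and the job is handed in when it is done.

```bash
mkdir -p pics; python3 - <<'E'
from rig import robot, optics
import cv2
print(robot.read_state())
for n in("top","side"):
    im=optics.snapshot(n); cv2.imwrite(f"pics/{n}0.png",im[:,:,::-1]); print(n,optics.camera_info(n))
E
```

```text
{'time_s': 0.0, 'joint_pos': array([-1.30412031e+00,  2.45796236e-01,  1.55899874e+00, -9.83461840e-06,
        1.33872262e+00, -1.74074312e-01]), 'joint_vel': array([ 0.00097945, -0.00133869, -0.00132838,  0.00149438, -0.00111557,
       -0.00017518]), 'tau': array([-4.70071209e-04, -4.15828621e+01, -3.14600480e+01,  6.84207701e-02,
        3.31040611e-02, -1.40224424e-04]), 'eef_pos': array([ 0.27716778, -0.58731496,  0.22336497]), 'orientation': array([-2.65222672e+00,  1.68142547e+00,  2.24393615e-03]), 'force': array([-0.44422842, -0.97914877, -0.34417732]), 'moment': array([-0.03329076,  0.01542401,  0.00173216]), 'grip_width': 0.093611434241436}
top {'fx': 384.0052291311462, 'fy': 384.0052291311462, 'cx': 320.1291459020555, 'cy': 201.60604186589998, 'k1': -0.07820550734170963, 'R': array([[-0.02748855, -0.99936884, -0.0225012 ],
       [-0.99441035,  0.02963388, -0.10134043],
       [ 0.10194326,  0.01958972, -0.99459731]]), 't': array([0.02811754, 0.59251282, 1.16600424])}
side {'fx': 437.85385606210775, 'fy': 437.85385606210775, 'cx': 321.09308614354984, 'cy': 204.65452635371383, 'k1': -0.0142010960928193, 'R': array([[-0.97831893, -0.20704981, -0.00473827],
       [-0.10926097,  0.53542817, -0.83748356],
       [ 0.17593781, -0.81880831, -0.54644198]]), 't': array([0.57560237, 0.14440379, 1.27526085])}
```

View pics/top0.png

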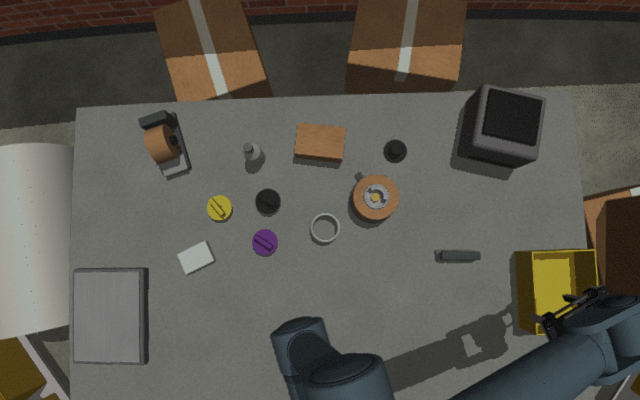

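View pics/side0.png

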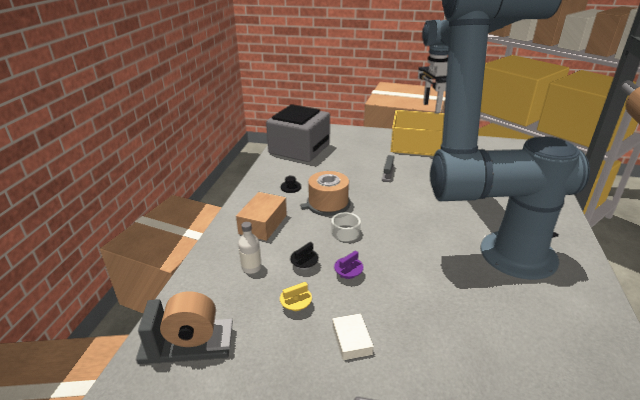

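Candidates: black T-plug, top (268,201) / side (304,258); end cap with round knob (395,150); yellow look-alike (219,208); purple look-alike (265,242). By the description I choose the black one with the bar at (268,201). The stand is at (375,197). Next come close crops.

```bash
cat > h.py <<'E'
import numpy as np, cv2
from rig import optics
def ray(n,u,v):
    c=optics.camera_info(n)
    K=np.array([[c['fx'],0,c['cx']],[0,c['fy'],c['cy']],[0,0,1.]])
    p=cv2.undistortPoints(np.array([[[u,v]]],float),K,np.array([c['k1'],0,0,0.]))[0,0]
    R=np.array(c['R']);t=np.array(c['t'])
    return -R.T@t, R.T@np.array([p[0],p[1],1])
def atz(n,u,v,z):
    o,d=ray(n,u,v); return o+d*(z-o[2])/d[2]
def proj(n,X):
    c=optics.camera_info(n)
    K=np.array([[c['fx'],0,c['cx']],[0,c['fy'],c['cy']],[0,0,1.]])
    return cv2.projectPoints(np.array(X,float).reshape(-1,3),cv2.Rodrigues(np.array(c['R']))[0],np.array(c['t']),K,np.array([c['k1'],0,0,0.]))[0][:,0]
def crop(src,dst,u,v,w,h,s):
    im=cv2.imread(src)[v:v+h,u:u+w]; cv2.imwrite(dst,cv2.resize(im,None,fx=s,fy=s,interpolation=cv2.INTER_CUBIC))
E
python3 - <<'E'
from h import *
a=cv2.imread('pics/top0.png');b=cv2.imread('pics/side0.png')
def c(im,u,v,w,h,s): return cv2.resize(im[v:v+h,u:u+w],None,fx=s,fy=s,interpolation=cv2.INTER_CUBIC)
o=np.vstack([np.hstack([c(a,248,181,40,30,10),c(b,284,236,40,30,10)]),np.hstack([c(a,345,165,60,45,400/60),c(b,300,165,60,45,400/60)])])
cv2.imwrite('pics/c0.png',o)
E
```

```text
(no output)
```

View pics/c0.png

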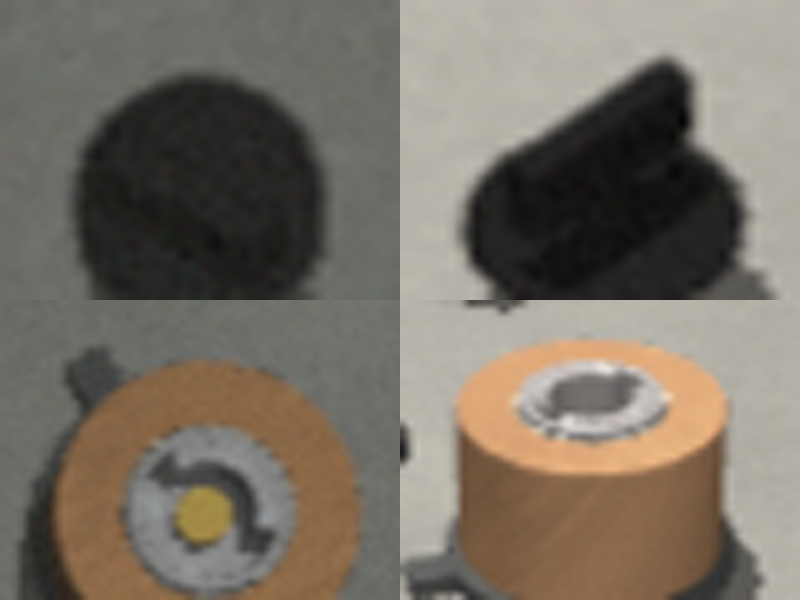

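The chosen one is a black flange with a T-bar, so it is the plug. In the mouth I see dark areas at the upper-left and lower-right, which should be the notches. I need a contrast-stretched view.

```bash
python3 - <<'E'
from h import *
a=np.mean([optics.snapshot("top").astype(float) for _ in range(6)],0)
b=np.mean([optics.snapshot("side").astype(float) for _ in range(4)],0)
np.save('a.npy',a);np.save('b.npy',b)
def c(im,u,v,w,h,s,lo,hi):
    p=np.clip((im[v:v+h,u:u+w,::-1]-lo)/(hi-lo),0,1)*255
    return cv2.resize(p.astype(np.uint8),None,fx=s,fy=s,interpolation=cv2.INTER_CUBIC)
o=np.vstack([np.hstack([c(a,248,184,40,30,10,15,70),c(b,284,240,40,30,10,0,70)]),np.hstack([c(a,355,181,40,30,10,20,220),c(b,308,168,40,30,10,20,255)])])
cv2.imwrite('pics/c1.png',o)
E
```

```text
(no output)
```

View pics/c1.png

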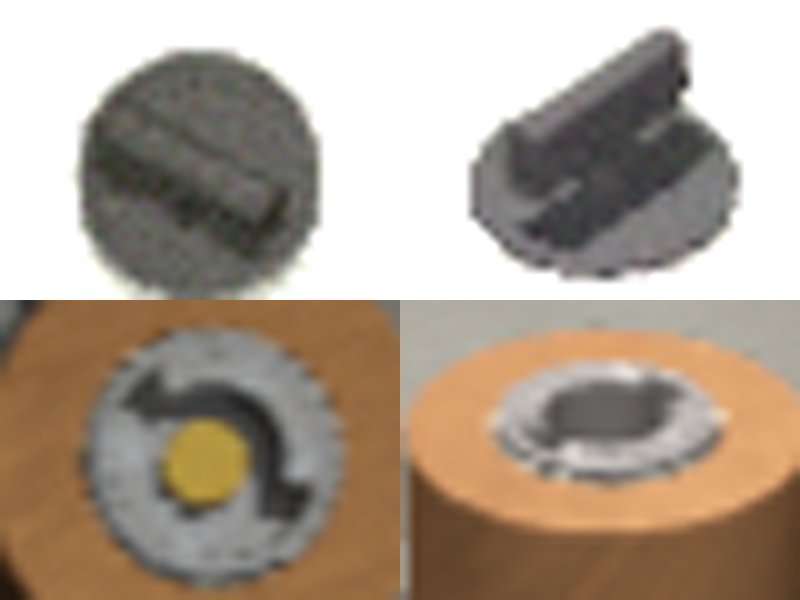

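```bash
python3 - <<'E'
from h import *
f=lambda x,o:(x+.5)/10-.5+o
def T(x,y,z): return atz('top',f(x,248),f(y,184),z).round(4)
def S(x,y,z): return atz('side',f(x,284),f(y,240),z).round(4)
def TM(x,y,z): return atz('top',f(x,355),f(y,181),z).round(4)
def SM(x,y,z): return atz('side',f(x,308),f(y,168),z).round(4)
print('flange top',[T(*p,.031) for p in((80,172),(320,172),(200,48),(200,295),(200,172))])
p,q=T(110,118,.067),T(270,200,.067);print('bar',p,q,(p+q)/2,np.linalg.norm(p-q),np.degrees(np.arctan2(*(p-q)[1::-1])))
p,q=S(512,138,.067),S(668,38,.067);print('bar side',p,q,(p+q)/2,np.linalg.norm(p-q),np.degrees(np.arctan2(*(p-q)[1::-1])))
print('side flange',[S(*p,.031) for p in((472,180),(740,180),(605,278))])
print('head',[TM(*p,.097) for p in((85,455),(345,455),(215,327),(215,585),(215,455))])
p,q=TM(130,397,.097),TM(298,511,.097);print('notch',p,q,(p+q)/2,np.linalg.norm(p-q),np.degrees(np.arctan2(*(p-q)[1::-1])))
p,q=SM(540,438,.097),SM(675,388,.097);print('notch side',p,q,(p+q)/2,np.linalg.norm(p-q),np.degrees(np.arctan2(*(p-q)[1::-1])))
print('head side',[SM(*p,.097) for p in((492,415),(724,415),(608,358),(608,470))])
print('tab',atz('top',357,176,.005),atz('top',375,199,0))
E
```

```text
flange top [array([0.6017, 0.2134, 0.031 ]), array([0.5995, 0.1378, 0.031 ]), array([0.6398, 0.175 , 0.031 ]), array([0.562 , 0.1761, 0.031 ]), array([0.6006, 0.1755, 0.031 ])]
bar [0.614  0.1972 0.067 ] [0.5875 0.1486 0.067 ] [0.60075 0.1729  0.067  ] 0.055355306881996386 61.39780097116227
bar side [0.5115 0.1842 0.067 ] [0.477  0.1328 0.067 ] [0.49425 0.1585  0.067  ] 0.06190484633693875 56.13024199836801
side flange [array([0.5266, 0.1613, 0.031 ]), array([0.4535, 0.1463, 0.031 ]), array([0.4836, 0.1943, 0.031 ])]
head [array([ 0.5108, -0.1135,  0.097 ]), array([ 0.5086, -0.1893,  0.097 ]), array([ 0.5471, -0.1529,  0.097 ]), array([ 0.4719, -0.1499,  0.097 ]), array([ 0.5097, -0.1514,  0.097 ])]
notch [ 0.5274 -0.1272  0.097 ] [ 0.4927 -0.1749  0.097 ] [ 0.51005 -0.15105  0.097  ] 0.058986269588778 53.96548517413656
notch side [0.4629 0.0134 0.097 ] [ 0.4268 -0.0214  0.097 ] [ 0.44485 -0.004    0.097  ] 0.05014229751417457 43.94956039652986
head side [array([0.4785, 0.0041, 0.097 ]), array([ 0.4109, -0.0097,  0.097 ]), array([ 0.4484, -0.0339,  0.097 ]), array([0.4413, 0.0261, 0.097 ])]
tab [ 0.67450825 -0.10860732  0.005     ] [ 0.59933333 -0.1636255   0.        ]
```

I forgot the panel offsets of the composite crop (x−400, y−300), so I am redoing this.

```bash
python3 - <<'E'
from h import *
f=lambda x,o:(x+.5)/10-.5+o
def T(x,y,z): return atz('top',f(x,248),f(y,184),z).round(4)
def S(x,y,z): return atz('side',f(x-400,284),f(y,240),z).round(4)
def TM(x,y,z): return atz('top',f(x,355),f(y-300,181),z).round(4)
def SM(x,y,z): return atz('side',f(x-400,308),f(y-300,168),z).round(4)
def L(n,p,q):print(n,p,q,(p+q)/2,np.linalg.norm(p-q),np.degrees(np.arctan2(*(p-q)[1::-1])))
L('bar',T(110,118,.067),T(270,200,.067))
L('bar side',S(512,138,.067),S(668,38,.067))
print('side flange',[S(*p,.031) for p in((472,185),(740,185),(605,278))])
print('head',[TM(*p,.097) for p in((85,455),(345,455),(215,327),(215,585),(215,455))])
L('notch',TM(130,397,.097),TM(298,511,.097))
L('notch side',SM(540,438,.097),SM(675,388,.097))
print('head side',[SM(*p,.097) for p in((492,415),(724,415),(608,358),(608,470),(608,415))])
a=np.load('a.npy')
# rectified views, x up, y left ; 0.25mm/px
def rect(n,im,cx,cy,z,h=.05,N=400):
    g=np.linspace(-h,h,N); X=cx-g[:,None]+0*g; Y=cy-g[None]+0*X
    P=proj(n,np.stack([X,Y,0*X+z],-1)).reshape(N,N,2).astype(np.float32)
    return cv2.remap(im.astype(np.float32),P[...,0],P[...,1],cv2.INTER_CUBIC)
b=np.load('b.npy')
def st(p,lo,hi): 
    return (np.clip((p[...,::-1]-lo)/(hi-lo),0,1)*255).astype(np.uint8).copy()
t1=st(rect('top',a,.6006,.1755,.067),15,70); t2=st(rect('side',b,.6006,.1755,.067),0,70)
t1=cv2.resize(t1,(400,300));
o=[st(rect('top',a,.6006,.1755,.067,N=300),15,70),st(rect('side',b,.6006,.1755,.067,N=300),0,70),st(rect('top',a,.510,-.151,.097,N=300),20,220),st(rect('side',b,.510,-.151,.097,N=300),20,255)]
for i,k in enumerate(o):
    cv2.line(k,(150,140),(150,160),(0,0,255));cv2.line(k,(140,150),(160,150),(0,0,255))
    if i>1:
        cv2.circle(k,(150,150),111,(0,255,0)); cv2.circle(k,(150,150),64,(0,255,0))
cv2.imwrite('pics/r.png',np.vstack([np.hstack(o[:2]),np.hstack(o[2:])]))
E
```

```text
bar [0.614  0.1972 0.067 ] [0.5875 0.1486 0.067 ] [0.60075 0.1729  0.067  ] 0.055355306881996386 61.39780097116227
bar side [0.617  0.2059 0.067 ] [0.5857 0.1551 0.067 ] [0.60135 0.1805  0.067  ] 0.059668500902905215 58.36104421084519
side flange [array([0.6352, 0.1859, 0.031 ]), array([0.5621, 0.1708, 0.031 ]), array([0.5896, 0.2161, 0.031 ])]
head [array([ 0.5989, -0.1168,  0.097 ]), array([ 0.5966, -0.1933,  0.097 ]), array([ 0.6358, -0.1567,  0.097 ]), array([ 0.5594, -0.1534,  0.097 ]), array([ 0.5978, -0.1551,  0.097 ])]
notch [ 0.6157 -0.1308  0.097 ] [ 0.5805 -0.1787  0.097 ] [ 0.5981  -0.15475  0.097  ] 0.05944282967692571 53.68916186762711
notch side [ 0.6151 -0.1358  0.097 ] [ 0.5776 -0.1775  0.097 ] [ 0.59635 -0.15665  0.097  ] 0.05608154776751438 48.035569125055574
head side [array([ 0.6339, -0.1475,  0.097 ]), array([ 0.5583, -0.1628,  0.097 ]), array([ 0.6036, -0.1933,  0.097 ]), array([ 0.5891, -0.1199,  0.097 ]), array([ 0.5961, -0.1552,  0.097 ])]
```

View pics/r.png

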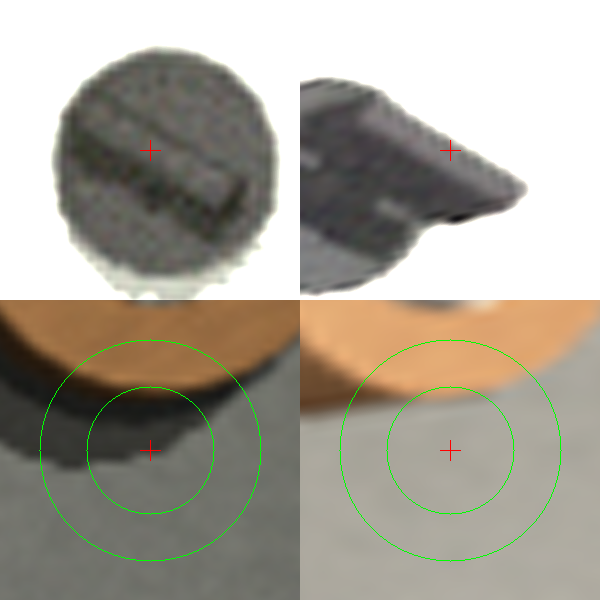

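```bash
cat >> h.py <<'E'
def rect(n,im,cx,cy,z,h=.05,N=300):
    g=np.linspace(-h,h,N); X=cx-g[:,None]+0*g; Y=cy-g[None]+0*X
    P=proj(n,np.stack([X,Y,0*X+z],-1)).reshape(N,N,2).astype(np.float32)
    return cv2.remap(im.astype(np.float32),P[...,0],P[...,1],cv2.INTER_CUBIC)
def st(p,lo,hi): return (np.clip((p[...,::-1]-lo)/(hi-lo),0,1)*255).astype(np.uint8).copy()
E
python3 - <<'E'
from h import *
a=np.load('a.npy');b=np.load('b.npy')
P=(.6003,.1755);M=(.5972,-.1552)
pa=np.radians(60); na=np.radians(53)
o=[]
def draw(n,k,c,X,s,off):
    p=proj(n,X); q=np.round((p-off+.5)*s).astype(int); cv2.polylines(k,[q],True,c)
def box(c,ang,L,W,z):
    e=np.array([np.cos(ang),np.sin(ang)]);f=np.array([-e[1],e[0]])
    return [[*(np.array(c)+e*i*L/2+f*j*W/2),z] for i,j in((1,1),(1,-1),(-1,-1),(-1,1))]
def circ(c,r,z): return [[c[0]+r*np.cos(t),c[1]+r*np.sin(t),z] for t in np.linspace(0,6.28,60)]
for n,im,off,lo,hi in(('top',a,(248,184),15,70),('side',b,(284,240),0,70)):
    k=cv2.resize(st(im[off[1]:off[1]+30,off[0]:off[0]+40],lo,hi),None,fx=10,fy=10,interpolation=cv2.INTER_CUBIC)
    draw(n,k,(0,0,255),box(P,pa,.064,.014,.067),10,off);draw(n,k,(0,255,0),circ(P,.04,.031),10,off);o.append(k)
for n,im,off,lo,hi in(('top',a,(355,181),20,220),('side',b,(308,168),20,255)):
    k=cv2.resize(st(im[off[1]:off[1]+30,off[0]:off[0]+40],lo,hi),None,fx=10,fy=10,interpolation=cv2.INTER_CUBIC)
    draw(n,k,(0,0,255),box(M,na,.062,.012,.097),10,off);draw(n,k,(0,255,0),circ(M,.037,.097),10,off);draw(n,k,(0,255,0),circ(M,.0215,.097),10,off);o.append(k)
cv2.imwrite('pics/o1.png',np.vstack([np.hstack(o[:2]),np.hstack(o[2:])]))
E
```

```text
(no output)
```

View pics/o1.png

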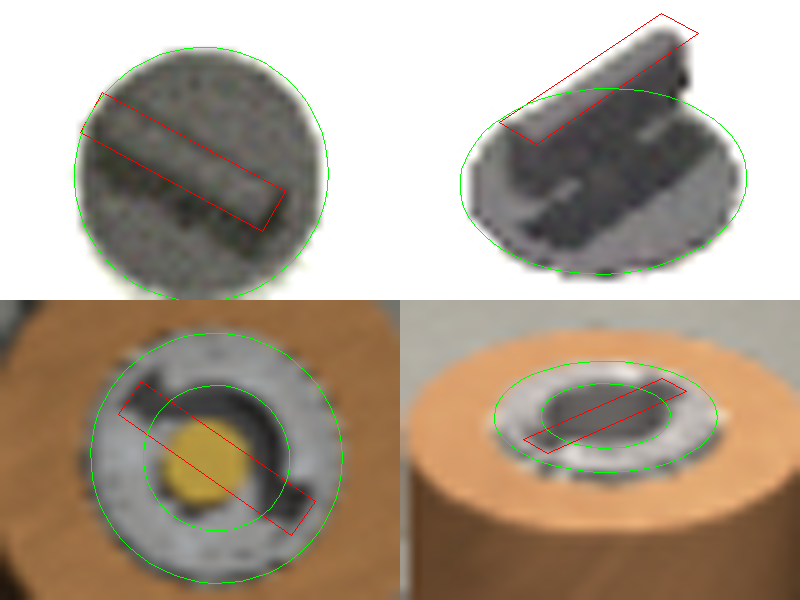

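```bash
cat >> h.py <<'E'
def tool():
    from rig import robot
    s=robot.read_state(); R=cv2.Rodrigues(s['orientation'])[0]
    print('t',round(s['time_s'],2),'p',s['eef_pos'].round(4),'xyaw',np.degrees(np.arctan2(R[1,0],R[0,0])).round(2),'z',R[:,2].round(4),'F',s['force'].round(2),'M',s['moment'].round(3),'w',round(s['grip_width'],4),'q',s['joint_pos'].round(3))
E
python3 -c "
from h import *
tool()"; python3 -m pendant '{"offset":[[0,0,0.02]],"delta_rot":[[0,0,0]]}' 0.06 ; python3 -c "
from h import *
tool()"
```

```text
t 0.6 p [ 0.2773 -0.5879  0.2245] xyaw -64.74 z [-0.  0. -1.] F [ 0.37  0.04 -0.3 ] M [-0.01  -0.001 -0.022] w 0.0939 q [-1.304  0.245  1.558 -0.     1.339 -0.174]
time_s: 0.68
eef_pos: [0.2767, -0.5857, 0.24]
orientation: [-2.649, 1.679, 0.01]
force: [0.5, 0.0, -1.3]
grip_width: 0.0906
t 0.68 p [ 0.2767 -0.5857  0.24  ] xyaw -64.75 z [-0.0022  0.0079 -1.    ] F [ 0.47  0.03 -1.33] M [ 0.012 -0.028  0.026] w 0.0906 q [-1.304  0.232  1.544 -0.     1.373 -0.174]
```

```bash
python3 -m pendant '{"offset":[[0,0,0.03],[0.015,0.03,0.04],[0.03,0.065,0.04],[0.045,0.1,0.04],[0.06,0.135,0.04],[0.075,0.17,0.04],[0.09,0.205,0.04],[0.105,0.24,0.04],[0.12,0.275,0.04],[0.135,0.31,0.04]],"delta_rot":[[0,0,0],[0,0,3],[0,0,6],[0,0,9],[0,0,12],[0,0,15],[0,0,18],[0,0,21],[0,0,24],[0,0,27]]}' 0.06; python3 -m pendant '{"offset":[[0.015,0.035,0],[0.03,0.07,0],[0.045,0.105,0],[0.06,0.14,0],[0.075,0.175,0],[0.09,0.21,0],[0.105,0.245,0],[0.12,0.28,0],[0.135,0.315,0],[0.15,0.35,0]],"delta_rot":[[0,0,1],[0,0,2],[0,0,3],[0,0,4],[0,0,5],[0,0,6],[0,0,7],[0,0,7],[0,0,7],[0,0,7]]}';  python3 -c "
from h import *
tool()"
```

```text
time_s: 1.52
eef_pos: [0.412, -0.2739, 0.2803]
orientation: [-2.97, 1.012, 0.01]
force: [0.5, 0.5, -0.5]
grip_width: 0.0598
time_s: 2.35
eef_pos: [0.5625, 0.0781, 0.2805]
orientation: [-3.027, 0.828, 0.01]
force: [-0.1, 0.5, -0.7]
grip_width: 0.0599
t 2.35 p [0.5625 0.0781 0.2805] xyaw -30.61 z [-0.0051  0.0048 -1.    ] F [-0.1   0.53 -0.73] M [-0.025  0.007 -0.06 ] w 0.0599 q [-0.064  0.013  1.71   0.005  1.424  0.47 ]
```

```bash
python3 -m pendant '{"offset":[[0.013,0.033,0],[0.026,0.066,0],[0.038,0.097,0],[0.038,0.097,-0.03],[0.038,0.097,-0.06],[0.038,0.097,-0.09],[0.038,0.097,-0.12],[0.038,0.097,-0.15],[0.038,0.097,-0.15]],"delta_rot":[[-0.1,-0.1,0.6],[-0.28,-0.28,0.6],[-0.28,-0.28,0.6],[-0.28,-0.28,0.6],[-0.28,-0.28,0.6],[-0.28,-0.28,0.6],[-0.28,-0.28,0.6],[-0.28,-0.28,0.6],[-0.28,-0.28,0.6]]}';  python3 - <<'E'
from h import *
tool()
for z in(0,.15): print('glue base',atz('side',250,268,z),'glue top',atz('top',248,147,.15))
for n in('top','side'):
    im=optics.snapshot(n);cv2.imwrite(f'pics/{n}1.png',im[:,:,::-1])
    np.save(n+'1.npy',im)
crop('pics/top1.png','pics/a.png',220,130,100,100,5);crop('pics/side1.png','pics/b.png',240,180,120,100,4)
a=cv2.imread('pics/a.png')[:400,:400];b=cv2.imread('pics/b.png')[:400,:400]
cv2.imwrite('pics/g1.png',np.hstack([a,b]))
E
```

```text
time_s: 3.1
eef_pos: [0.5959, 0.1746, 0.1235]
orientation: [3.03, -0.812, -0.018]
force: [-1.7, -0.4, -0.3]
grip_width: 0.0603
t 3.1 p [0.5959 0.1746 0.1235] xyaw -30.01 z [-0.0124 -0.0014 -0.9999] F [-1.7  -0.45 -0.31] M [-0.038  0.021  0.01 ] w 0.0603 q [ 0.103  0.292  1.696 -0.     1.166  0.626]
glue base [7.47097144e-01 2.15413353e-01 1.11022302e-16] glue top [0.74439374 0.21134329 0.15      ]
glue base [0.67533222 0.37457623 0.15      ] glue top [0.74439374 0.21134329 0.15      ]
```

View pics/g1.png

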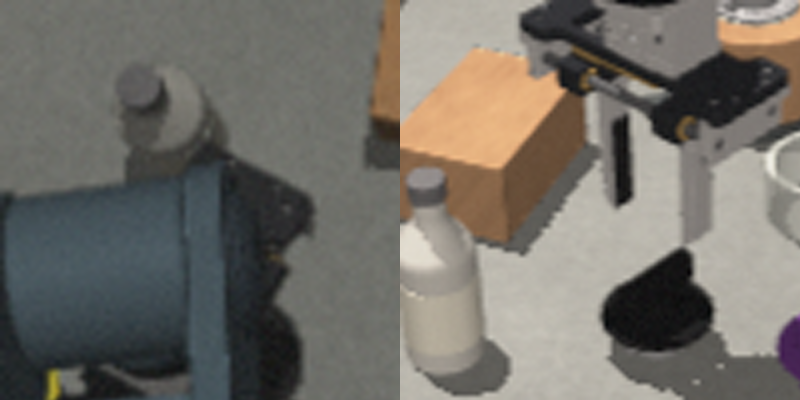

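```bash
python3 -m pendant '{"offset":[[0.004,0.001,-0.01],[0.004,0.001,-0.025],[0.004,0.001,-0.025]],"delta_rot":[[0,0,0],[0,0,0],[0,0,0]]}';  python3 - <<'E'
from h import *
tool()
E
```

```text
time_s: 3.45
eef_pos: [0.6041, 0.176, 0.1047]
orientation: [3.033, -0.813, -0.004]
force: [-0.9, 0.3, -1.0]
grip_width: 0.0598
t 3.45 p [0.6041 0.176  0.1047] xyaw -30.01 z [-2.6e-03 -3.0e-04 -1.0e+00] F [-0.85  0.34 -0.95] M [-0.046 -0.012  0.032] w 0.0598 q [ 0.104  0.328  1.689 -0.     1.127  0.627]
```

```bash
python3 -m pendant '{"offset":[[-0.002,0,-0.01],[-0.004,0,-0.02],[-0.004,0,-0.03],[-0.004,0,-0.04],[-0.004,0,-0.049],[-0.004,0,-0.049],[-0.004,0,-0.049]],"delta_rot":[[0,0,0],[0,-0.1,0],[0,-0.15,0],[0,-0.15,0],[0,-0.15,0],[0,-0.15,0],[0,-0.15,0]]}';  python3 - <<'E'
from h import *
tool()
im=optics.snapshot('side');cv2.imwrite(f'pics/s2.png',im[:,:,::-1])
crop('pics/s2.png','pics/s2c.png',260,200,100,80,7)
E
```

```text
time_s: 4.03
eef_pos: [0.5997, 0.1759, 0.0548]
orientation: [3.034, -0.813, -0.002]
force: [0.1, -0.8, 0.6]
grip_width: 0.0596
t 4.03 p [0.5997 0.1759 0.0548] xyaw -30.01 z [-1.5e-03 -5.0e-04 -1.0e+00] F [ 0.1  -0.83  0.64] M [ 0.001 -0.016  0.002] w 0.0596 q [ 0.104  0.388  1.716 -0.     1.039  0.628]
```

View pics/s2c.png

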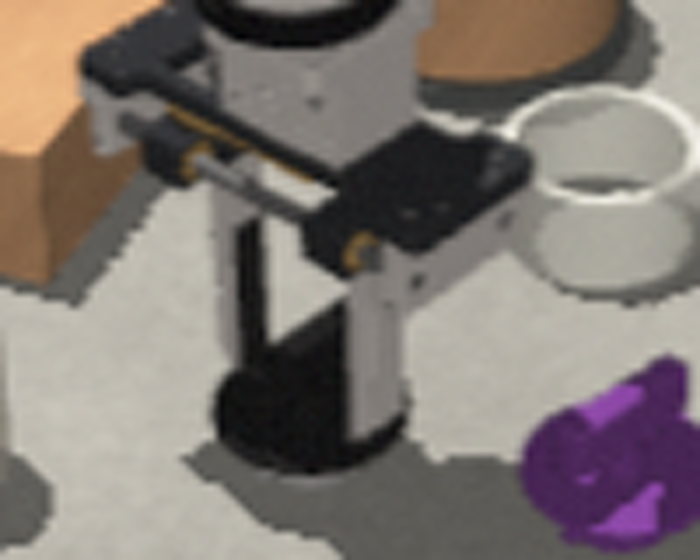

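The fingers straddle the black T-bar, with the tape ring and the carton clear of them. I close gently first so that the bar aligns itself, then firm up the grip.

```bash
python3 -m pendant '{"offset":[[0,0,0],[0,0,0],[0,0,0],[0,0,0],[0,0,0],[0,0,0],[0,0,0],[0,0,0]],"delta_rot":[[0,0,0],[0,0,0],[0,0,0],[0,0,0],[0,0,0],[0,0,0],[0,0,0],[0,0,0]]}' 0.0 10; python3 -m pendant '{"offset":[[0,0,0],[0,0,0],[0,0,0],[0,0,0]],"delta_rot":[[0,0,0],[0,0,0],[0,0,0],[0,0,0]]}' 0.0 50;  python3 -c "
from h import *
tool()"
```

```text
time_s: 4.75
eef_pos: [0.6001, 0.1761, 0.0557]
orientation: [3.034, -0.813, -0.0]
force: [-0.6, 0.7, 0.0]
grip_width: 0.017
time_s: 5.08
eef_pos: [0.6001, 0.1761, 0.0557]
orientation: [3.034, -0.813, -0.0]
force: [-1.2, -0.3, 0.2]
grip_width: 0.016
t 5.08 p [0.6001 0.1761 0.0557] xyaw -30.02 z [-3.e-04 -2.e-04 -1.e+00] F [-1.16 -0.29  0.2 ] M [-0.001 -0.013  0.067] w 0.016 q [ 0.104  0.387  1.715 -0.     1.039  0.628]
```

```bash
python3 -m pendant '{"offset":[[0,0,0],[0,0,0],[0,0,0],[0,0,0],[0,0,0],[0,0,0]],"delta_rot":[[0,0,0],[0,0,0],[0,0,0],[0,0,0],[0,0,0],[0,0,0]]}' 0.0 60;  python3 -c "
from h import *
tool()"
```

```text
time_s: 5.58
eef_pos: [0.6001, 0.1761, 0.0556]
orientation: [3.034, -0.813, -0.0]
force: [-0.5, 0.3, 0.1]
grip_width: 0.0158
t 5.58 p [0.6001 0.1761 0.0556] xyaw -30.01 z [-3.e-04 -2.e-04 -1.e+00] F [-0.52  0.34  0.12] M [-0.05  -0.05   0.052] w 0.0158 q [ 0.104  0.387  1.715 -0.     1.039  0.628]
```

```bash
python3 -m pendant '{"offset":[[0,0,0.005],[0,0,0.02],[0,0,0.05],[0,0,0.08],[0,0,0.11],[0,0,0.14],[0,0,0.14],[0,0,0.14]],"delta_rot":[[0,0,0],[0,0,0],[0,0,0],[0,0,0],[0,0,0],[0,0,0],[0,0,0],[0,0,0]]}' 0.0 60;  python3 - <<'E'
from h import *
tool()
im=optics.snapshot('side');cv2.imwrite(f'pics/s3.png',im[:,:,::-1])
crop('pics/s3.png','pics/s3c.png',270,130,100,75,7)
E
```

```text
time_s: 6.25
eef_pos: [0.6009, 0.1762, 0.1971]
orientation: [-3.034, 0.813, -0.005]
force: [0.2, -0.2, -4.1]
grip_width: 0.0158
t 6.25 p [0.6009 0.1762 0.1971] xyaw -30.01 z [ 3.e-03  1.e-04 -1.e+00] F [ 0.23 -0.18 -4.1 ] M [-0.013 -0.003 -0.006] w 0.0158 q [ 0.104  0.213  1.647 -0.     1.279  0.628]
```

View pics/s3c.png

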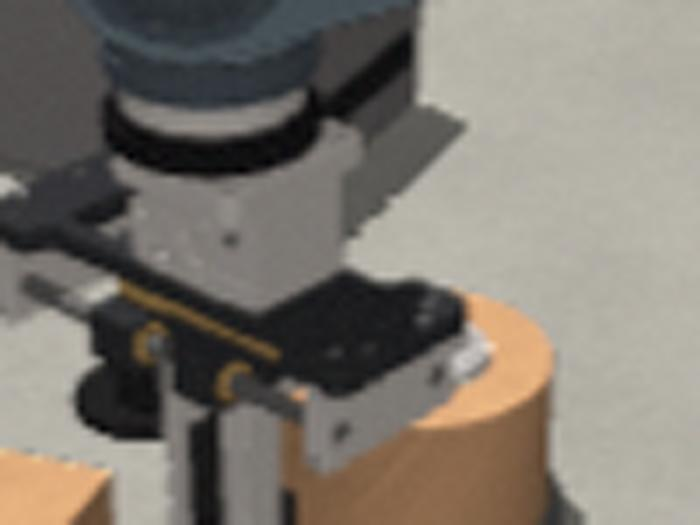

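```bash
python3 - <<'E'
from h import *
im=cv2.imread('pics/s3.png').astype(float)
print(proj('side',[[.6,.176,.142]]))
k=np.clip(im[170:245,260:360]*2.2,0,255).astype(np.uint8)
cv2.imwrite('pics/s3c.png',cv2.resize(k,None,fx=7,fy=7,interpolation=cv2.INTER_CUBIC))
E
```

```text
[[302.77239024 225.1121379 ]]
```

View pics/s3c.png

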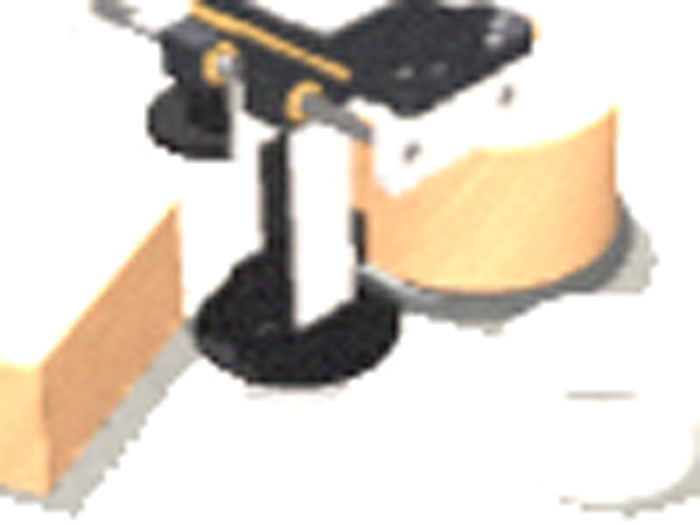

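```bash
python3 -m pendant '{"offset":[[0,-0.015,0.01],[0,-0.045,0.01],[0,-0.085,0.01],[0,-0.125,0.01],[0,-0.165,0.01],[0,-0.205,0.01],[0,-0.245,0.01],[-0.003,-0.285,0.01],[-0.004,-0.315,0.01],[-0.004,-0.331,0.01]],"delta_rot":[[0,0,0],[0,0,-1],[0,0,-2],[0,0,-3],[0,0,-4],[0,0,-5],[0,0,-6],[0,0,-7],[0,0,-7],[0,0,-7]]}';python3 -m pendant '{"offset":[[0,0,0],[0,0,0],[0,0,0]],"delta_rot":[[0,0,0],[0,0,0],[0,0,0]]}';  python3 - <<'E'
from h import *
tool()
a=np.mean([optics.snapshot("top").astype(float) for _ in range(2)],0)
b=np.mean([optics.snapshot("side").astype(float) for _ in range(2)],0)
np.save('a2.npy',a);np.save('b2.npy',b)
cv2.imwrite('pics/t4.png',a[:,:,::-1]);cv2.imwrite('pics/s4.png',b[:,:,::-1])
k=[cv2.resize(np.clip(cv2.imread(f)[v:v+75,u:u+50]*1.5,0,255).astype(np.uint8),None,fx=8,fy=8,interpolation=cv2.INTER_CUBIC) for f,u,v in(('pics/t4.png',350,165),('pics/s4.png',300,120))]
cv2.imwrite('pics/o4.png',np.hstack(k))
E
```

```text
time_s: 7.13
eef_pos: [0.5935, -0.1589, 0.2022]
orientation: [2.976, -1.002, -0.009]
force: [-0.1, -0.2, -3.9]
grip_width: 0.0157
time_s: 7.38
eef_pos: [0.5928, -0.1576, 0.2009]
orientation: [2.977, -1.002, -0.013]
force: [0.2, 0.1, -3.1]
grip_width: 0.0152
t 7.38 p [ 0.5928 -0.1576  0.2009] xyaw -37.19 z [-0.0079  0.0021 -1.    ] F [ 0.17  0.08 -3.08] M [ 0.022 -0.031  0.035] w 0.0152 q [-0.444  0.187  1.67  -0.002  1.293  0.206][ WARN:0@6.012] global loadsave.cpp:1063 imwrite_ Unsupported depth image for selected encoder is fallbacked to CV_8U.
```

View pics/o4.png

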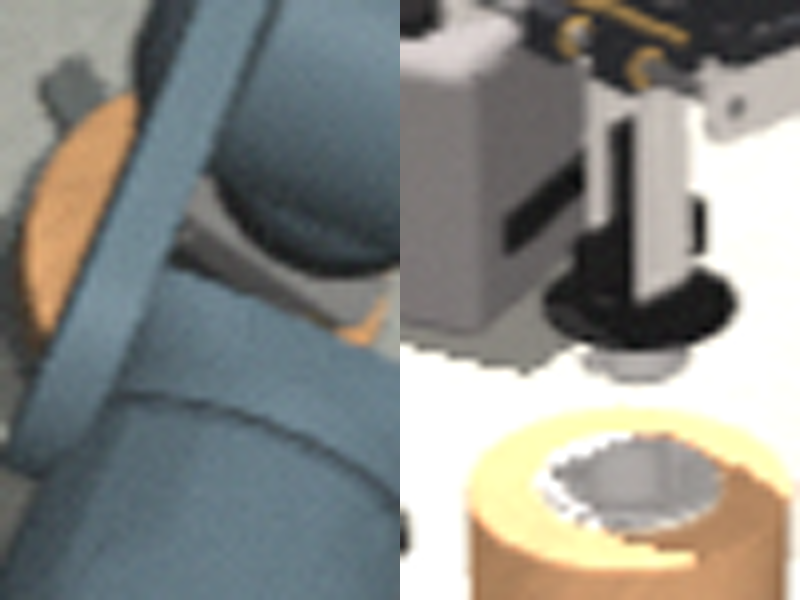

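```bash
python3 -m pendant '{"offset":[[0.002,0.001,-0.01],[0.004,0.002,-0.02],[0.004,0.002,-0.03],[0.004,0.002,-0.033],[0.004,0.002,-0.033],[0.004,0.002,-0.033]],"delta_rot":[[-0.1,-0.2,0],[-0.1,-0.45,0.2],[-0.1,-0.45,0.2],[-0.1,-0.45,0.2],[-0.1,-0.45,0.2],[-0.1,-0.45,0.2]]}';  python3 - <<'E'
from h import *
tool()
from rig import robot
p=robot.read_state()['eef_pos']
b=np.mean([optics.snapshot("side").astype(float) for _ in range(2)],0)
off=(300,140)
k=cv2.resize(np.clip(b[off[1]:off[1]+60,off[0]:off[0]+60,::-1]*1.2,0,255).astype(np.uint8),None,fx=10,fy=10,interpolation=cv2.INTER_CUBIC)
def circ(c,r,z): return [[c[0]+r*np.cos(t),c[1]+r*np.sin(t),z] for t in np.linspace(0,6.28,60)]
def draw(X,c): cv2.polylines(k,[np.round((proj('side',X)-off+.5)*10).astype(int)],True,c)
draw(circ(p,.04,p[2]-.0556+.031),(0,255,0));draw(circ(p,.0205,p[2]-.0556+.004),(0,0,255))
M=(.5972,-.1552);draw(circ(M,.037,.097),(0,255,0));draw(circ(M,.0215,.097),(0,0,255))
cv2.imwrite('pics/o5.png',k)
E
```

```text
time_s: 8.08
eef_pos: [0.5974, -0.1553, 0.1686]
orientation: [2.98, -0.995, 0.002]
force: [0.7, -0.1, -2.0]
grip_width: 0.0157
t 8.08 p [ 0.5974 -0.1553  0.1686] xyaw -36.91 z [ 1.1e-03 -7.0e-04 -1.0e+00] F [ 0.68 -0.13 -1.99] M [ 0.005 -0.058  0.004] w 0.0157 q [-0.438  0.223  1.69  -0.     1.227  0.207]
```

View pics/o5.png

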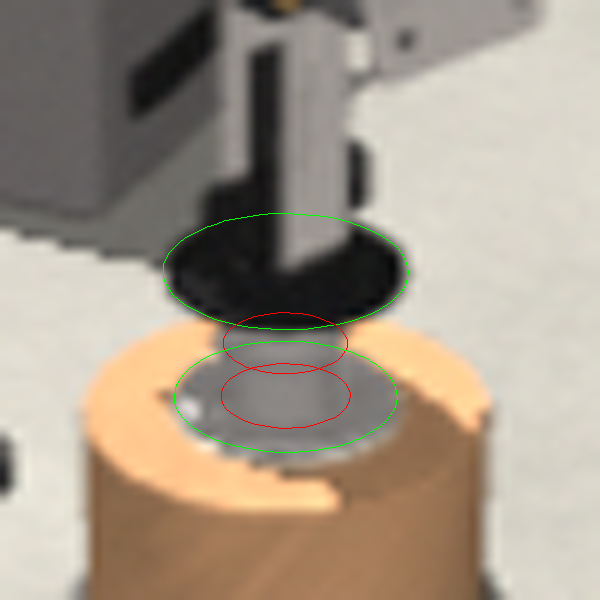

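```bash
python3 -m pendant '{"offset":[[0,0,-0.004],[0,0,-0.008],[0,0,-0.012],[0,0,-0.015],[0,0,-0.017],[0,0,-0.018],[0,0,-0.018]],"delta_rot":[[0,0,0],[0,0,0],[0,0,0],[0,0,0],[0,0,0],[0,0,0],[0,0,0]]}';  python3 - <<'E'
from h import *
tool()
E
```

```text
time_s: 8.77
eef_pos: [0.5977, -0.1555, 0.1512]
orientation: [2.98, -0.995, 0.004]
force: [0.1, 0.2, -2.0]
grip_width: 0.0162
t 8.77 p [ 0.5977 -0.1555  0.1512] xyaw -36.92 z [ 0.0022 -0.0012 -1.    ] F [ 0.06  0.18 -1.99] M [ 0.053  0.032 -0.011] w 0.0162 q [-0.438  0.243  1.701 -0.     1.196  0.207]
```

```bash
python3 -m pendant '{"offset":[[-0.0004,0.0002,-0.001],[-0.0004,0.0002,-0.002],[-0.0004,0.0002,-0.003],[-0.0004,0.0002,-0.004],[-0.0004,0.0002,-0.004]],"delta_rot":[[-0.05,-0.1,0],[-0.05,-0.1,0],[-0.05,-0.1,0],[-0.05,-0.1,0],[-0.05,-0.1,0]]}';  python3 - <<'E'
from h import *
tool()
E
```

```text
time_s: 9.18
eef_pos: [0.5972, -0.1552, 0.147]
orientation: [2.979, -0.995, 0.006]
force: [-0.2, 0.1, -2.2]
grip_width: 0.016
t 9.18 p [ 0.5972 -0.1552  0.147 ] xyaw -36.92 z [ 0.0037 -0.0019 -1.    ] F [-0.18  0.12 -2.2 ] M [0.052 0.016 0.007] w 0.016 q [-0.438  0.246  1.706 -0.     1.186  0.207]
```

```bash
python3 -m pendant '{"offset":[[0,0,-0.001],[0,0,-0.002],[0,0,-0.003],[0,0,-0.004],[0,0,-0.004]],"delta_rot":[[0.1,0.2,0],[0.1,0.2,0],[0.1,0.2,0],[0.1,0.2,0],[0.1,0.2,0]]}';  python3 - <<'E'
from h import *
tool()
E
```

```text
time_s: 9.6
eef_pos: [0.5972, -0.1551, 0.1427]
orientation: [-2.98, 0.995, 0.0]
force: [0.8, -0.0, -3.4]
grip_width: 0.0159
t 9.6 p [ 0.5972 -0.1551  0.1427] xyaw -36.92 z [-0.  0. -1.] F [ 0.83 -0.01 -3.43] M [ 0.022 -0.036 -0.003] w 0.0159 q [-0.438  0.253  1.705 -0.     1.183  0.207]
```

```bash
python3 -m pendant '{"offset":[[0,0,-0.001],[0,0,-0.002],[0,0,-0.003],[0,0,-0.004],[0,0,-0.005],[0,0,-0.005]],"delta_rot":[[0,0,0],[0,0,0],[0,0,0],[0,0,0],[0,0,0],[0,0,0]]}';  python3 - <<'E'
from h import *
tool()
E
```

```text
time_s: 10.1
eef_pos: [0.5971, -0.1551, 0.1374]
orientation: [-2.98, 0.995, 0.0]
force: [-0.4, 1.6, -2.4]
grip_width: 0.0155
t 10.1 p [ 0.5971 -0.1551  0.1374] xyaw -36.92 z [-2.e-04  2.e-04 -1.e+00] F [-0.44  1.57 -2.36] M [ 0.012 -0.111 -0.006] w 0.0155 q [-0.438  0.259  1.708  0.     1.174  0.207]
```

The pins have dropped in without touching the rim (depth about 15 mm). I continue down to the spring.

```bash
python3 -m pendant '{"offset":[[0,0,-0.001],[0,0,-0.002],[0,0,-0.003],[0,0,-0.004],[0,0,-0.005],[0,0,-0.005]],"delta_rot":[[0,0,0],[0,0,0],[0,0,0],[0,0,0],[0,0,0],[0,0,0]]}';  python3 - <<'E'
from h import *
tool()
E
python3 -m pendant '{"offset":[[0,0,-0.001],[0,0,-0.002],[0,0,-0.002],[0,0,-0.002]],"delta_rot":[[0,0,0],[0,0,0],[0,0,0],[0,0,0]]}';  python3 - <<'E'
from h import *
tool()
E
```

```text
time_s: 10.6
eef_pos: [0.5971, -0.1551, 0.1326]
orientation: [-2.98, 0.995, 0.001]
force: [-0.9, 1.7, 0.3]
grip_width: 0.0158
t 10.6 p [ 0.5971 -0.1551  0.1326] xyaw -36.92 z [-3.e-04  3.e-04 -1.e+00] F [-0.9   1.69  0.29] M [ 0.16   0.072 -0.025] w 0.0158 q [-0.438  0.265  1.711  0.     1.166  0.207]
time_s: 10.93
eef_pos: [0.5973, -0.1551, 0.1311]
orientation: [-2.98, 0.995, 0.0]
force: [-1.4, 2.3, 3.1]
grip_width: 0.0159
t 10.93 p [ 0.5973 -0.1551  0.1311] xyaw -36.91 z [-1.e-04  2.e-04 -1.e+00] F [-1.44  2.27  3.05] M [0.313 0.344 0.013] w 0.0159 q [-0.438  0.267  1.711  0.     1.163  0.207]
```

```bash
python3 -m pendant '{"offset":[[-0.0001,0.0002,-0.001],[-0.0002,0.0004,-0.002],[-0.0002,0.0004,-0.003],[-0.0002,0.0004,-0.003]],"delta_rot":[[0,0,0],[0,0,0],[0,0,0],[0,0,0]]}';  python3 - <<'E'
from h import *
tool()
E
```

```text
time_s: 11.27
eef_pos: [0.5974, -0.155, 0.129]
orientation: [2.98, -0.994, 0.001]
force: [-2.7, 2.0, 7.1]
grip_width: 0.0158
t 11.27 p [ 0.5974 -0.155   0.129 ] xyaw -36.91 z [ 5.e-04 -4.e-04 -1.e+00] F [-2.72  1.95  7.05] M [ 0.269  0.626 -0.018] w 0.0158 q [-0.437  0.269  1.713 -0.     1.159  0.207]
```

```bash
python3 -m pendant '{"offset":[[-0.0003,0.0001,-0.001],[-0.0006,0.0002,-0.0014],[-0.0006,0.0002,-0.0014],[-0.0006,0.0002,-0.0014],[-0.0006,0.0002,-0.0014],[-0.0006,0.0002,-0.0014]],"delta_rot":[[0,0,0],[0,0,0],[0,0,0],[0,0,-2],[0,0,-4],[0,0,-5]]}';  python3 - <<'E'
from h import *
tool()
E
```

```text
time_s: 11.77
eef_pos: [0.5978, -0.1551, 0.129]
orientation: [2.933, -1.125, 0.005]
force: [-0.9, 1.5, 8.5]
grip_width: 0.016
t 11.77 p [ 0.5978 -0.1551  0.129 ] xyaw -41.98 z [ 0.003  -0.0015 -1.    ] F [-0.93  1.5   8.47] M [0.281 0.238 0.137] w 0.016 q [-0.437  0.269  1.714 -0.     1.156  0.296]
```

```bash
python3 -m pendant '{"offset":[[-0.0003,0,-0.001],[-0.0005,0,-0.002],[-0.0005,0,-0.0025],[-0.0005,0,-0.0025],[-0.0005,0,-0.0025]],"delta_rot":[[0,0.1,-2],[0,0.15,-4],[0,0.15,-6],[0,0.15,-8],[0,0.15,-10]]}';  python3 - <<'E'
from h import *
tool()
E
```

```text
time_s: 12.18
eef_pos: [0.5981, -0.1549, 0.128]
orientation: [2.822, -1.378, 0.004]
force: [-3.0, 3.2, 8.4]
grip_width: 0.016
t 12.18 p [ 0.5981 -0.1549  0.128 ] xyaw -52.06 z [ 0.0019 -0.0017 -1.    ] F [-3.03  3.25  8.43] M [0.686 0.53  0.153] w 0.016 q [-4.360e-01  2.710e-01  1.713e+00 -1.000e-03  1.155e+00  4.720e-01]
```

```bash
python3 -m pendant '{"offset":[[-0.0005,0.0004,-0.001],[-0.0012,0.0007,-0.002],[-0.0012,0.0007,-0.002],[-0.0012,0.0007,-0.002],[-0.0012,0.0007,-0.002]],"delta_rot":[[0.1,0.1,-2],[0.1,0.1,-4],[0.1,0.1,-6],[0.1,0.1,-8],[0.1,0.1,-10]]}';  python3 - <<'E'
from h import *
tool()
E
```

```text
time_s: 12.6
eef_pos: [0.5978, -0.1549, 0.1279]
orientation: [2.691, -1.621, 0.004]
force: [-3.2, 1.2, 10.1]
grip_width: 0.0156
t 12.6 p [ 0.5978 -0.1549  0.1279] xyaw -62.13 z [ 0.0022 -0.0018 -1.    ] F [-3.16  1.2  10.12] M [0.227 0.59  0.097] w 0.0156 q [-4.370e-01  2.710e-01  1.714e+00 -1.000e-03  1.155e+00  6.480e-01]
```

```bash
python3 -m pendant '{"offset":[[-0.0005,0,-0.001],[-0.001,0.0002,-0.002],[-0.001,0.0002,-0.002],[-0.001,0.0002,-0.002],[-0.001,0.0002,-0.002]],"delta_rot":[[0.1,0.1,-2],[0.1,0.1,-4],[0.1,0.1,-6],[0.1,0.1,-8],[0.1,0.1,-10]]}';  python3 - <<'E'
from h import *
tool()
E
python3 -m pendant '{"offset":[[-0.0005,0,-0.001],[-0.001,0.0002,-0.002],[-0.001,0.0002,-0.002],[-0.001,0.0002,-0.002]],"delta_rot":[[0.1,0.1,-2],[0.1,0.1,-4],[0.1,0.1,-6],[0.1,0.1,-8]]}';  python3 - <<'E'
from h import *
tool()
E
```

```text
time_s: 13.02
eef_pos: [0.5979, -0.1553, 0.1278]
orientation: [-2.538, 1.851, -0.005]
force: [-2.8, 1.7, 9.0]
grip_width: 0.0161
t 13.02 p [ 0.5979 -0.1553  0.1278] xyaw -72.2 z [ 0.0027 -0.0019 -1.    ] F [-2.77  1.69  8.96] M [0.265 0.58  0.127] w 0.0161 q [-4.370e-01  2.710e-01  1.714e+00 -1.000e-03  1.154e+00  8.230e-01]
time_s: 13.35
eef_pos: [0.598, -0.1556, 0.1278]
orientation: [-2.401, 2.025, -0.006]
force: [-3.4, 2.7, 9.1]
grip_width: 0.0157
t 13.35 p [ 0.598  -0.1556  0.1278] xyaw -80.28 z [ 0.0035 -0.0018 -1.    ] F [-3.42  2.65  9.11] M [0.41  0.543 0.158] w 0.0157 q [-0.438  0.271  1.714 -0.     1.153  0.963]
```

```bash
python3 -m pendant '{"offset":[[-0.0005,0.0003,-0.001],[-0.001,0.0005,-0.002],[-0.001,0.0005,-0.002],[-0.001,0.0005,-0.002]],"delta_rot":[[0.1,0.2,-2],[0.1,0.2,-4],[0.1,0.2,-6],[0.1,0.2,-8]]}';  python3 - <<'E'
from h import *
tool()
E
python3 -m pendant '{"offset":[[-0.0005,0.0002,-0.001],[-0.001,0.0004,-0.002],[-0.001,0.0004,-0.002]],"delta_rot":[[0.1,0.2,-2],[0.1,0.2,-4],[0.1,0.2,-6]]}';  python3 - <<'E'
from h import *
tool()
E
```

```text
time_s: 13.68
eef_pos: [0.598, -0.1554, 0.1277]
orientation: [-2.253, 2.189, -0.004]
force: [-2.3, 2.2, 9.5]
grip_width: 0.0161
t 13.68 p [ 0.598  -0.1554  0.1277] xyaw -88.35 z [ 0.0023 -0.0014 -1.    ] F [-2.28  2.18  9.48] M [0.477 0.701 0.181] w 0.0161 q [-0.437  0.272  1.713 -0.     1.155  1.105]
time_s: 13.93
eef_pos: [0.5978, -0.1553, 0.1274]
orientation: [-2.134, 2.305, -0.001]
force: [-3.3, 1.9, 9.9]
grip_width: 0.016
t 13.93 p [ 0.5978 -0.1553  0.1274] xyaw -94.41 z [ 6.e-04 -4.e-04 -1.e+00] F [-3.27  1.87  9.86] M [0.551 0.65  0.175] w 0.016 q [-0.437  0.272  1.712 -0.     1.156  1.211]
```

```bash
python3 -m pendant '{"offset":[[-0.0005,0.0002,-0.001],[-0.0007,0.0004,-0.0015]],"delta_rot":[[0,0,-2],[0,0,-4]]}';  python3 - <<'E'
from h import *
tool()
E
python3 -m pendant '{"offset":[[-0.0005,0.0002,-0.001],[-0.0007,0.0004,-0.0015]],"delta_rot":[[0,0,-1.5],[0,0,-3]]}';  python3 - <<'E'
from h import *
tool()
E
```

```text
time_s: 14.1
eef_pos: [0.5977, -0.1551, 0.1275]
orientation: [-2.051, 2.379, -0.004]
force: [-4.3, 3.1, 9.6]
grip_width: 0.016
t 14.1 p [ 0.5977 -0.1551  0.1275] xyaw -98.47 z [ 0.0018 -0.0014 -1.    ] F [-4.32  3.15  9.61] M [0.475 0.774 0.129] w 0.016 q [-4.370e-01  2.710e-01  1.714e+00 -1.000e-03  1.155e+00  1.282e+00]
time_s: 14.27
eef_pos: [0.5976, -0.1551, 0.1275]
orientation: [-1.987, 2.432, -0.006]
force: [-2.8, 1.8, 10.9]
grip_width: 0.0159
t 14.27 p [ 0.5976 -0.1551  0.1275] xyaw -101.52 z [ 0.0031 -0.0026 -1.    ] F [-2.81  1.76 10.89] M [0.408 0.732 0.146] w 0.0159 q [-4.370e-01  2.700e-01  1.715e+00 -1.000e-03  1.153e+00  1.335e+00]
```

Torque is 0.13–0.15 N·m, so the pins are on the level part and not yet at the stop. I continue in small steps.

```bash
python3 -m pendant '{"offset":[[-0.0005,0.0002,-0.001],[-0.0007,0.0004,-0.0015]],"delta_rot":[[0.1,0.15,-1],[0.1,0.15,-2]]}';  python3 - <<'E'
from h import *
tool()
E
python3 -m pendant '{"offset":[[-0.0005,0.0002,-0.001],[-0.0007,0.0004,-0.0015]],"delta_rot":[[0.1,0.15,-1],[0.1,0.15,-2]]}';  python3 - <<'E'
from h import *
tool()
E
```

```text
time_s: 14.43
eef_pos: [0.5976, -0.1551, 0.1275]
orientation: [-1.944, 2.467, -0.004]
force: [-2.6, 1.3, 9.8]
grip_width: 0.016
t 14.43 p [ 0.5976 -0.1551  0.1275] xyaw -103.53 z [ 0.002  -0.0021 -1.    ] F [-2.56  1.31  9.77] M [0.326 0.714 0.185] w 0.016 q [-4.370e-01  2.710e-01  1.714e+00 -1.000e-03  1.154e+00  1.371e+00]
time_s: 14.6
eef_pos: [0.5976, -0.1552, 0.1276]
orientation: [1.901, -2.501, 0.003]
force: [-3.9, 2.2, 9.7]
grip_width: 0.016
t 14.6 p [ 0.5976 -0.1552  0.1276] xyaw -105.53 z [ 7.0e-04 -1.8e-03 -1.0e+00] F [-3.92  2.24  9.65] M [0.281 0.684 0.313] w 0.016 q [-4.370e-01  2.720e-01  1.713e+00 -1.000e-03  1.156e+00  1.405e+00]
```

```bash
python3 -m pendant '{"offset":[[-0.0005,0.0002,-0.001],[-0.0006,0.0004,-0.001]],"delta_rot":[[0.1,0,-0.5],[0.1,0,-1]]}';  python3 - <<'E'
from h import *
tool()
E
```

```text
time_s: 14.77
eef_pos: [0.5975, -0.1552, 0.1277]
orientation: [-1.88, 2.516, -0.004]
force: [-2.2, -0.2, 6.8]
grip_width: 0.0157
t 14.77 p [ 0.5975 -0.1552  0.1277] xyaw -106.49 z [ 0.002  -0.0014 -1.    ] F [-2.21 -0.16  6.76] M [0.219 0.528 0.315] w 0.0157 q [-0.437  0.271  1.714 -0.     1.155  1.421]
```

The stop is felt (torque 0.13 → 0.31 N·m). I unwind the twist slightly, ease off, open, and rise.

```bash
python3 -m pendant '{"offset":[[0,0,0.0002],[-0.0004,0,0.0003],[-0.0004,0,0.0003]],"delta_rot":[[0,0,0.4],[0,0,0.8],[0,0,0.8]]}'; python3 -c "
from h import *
tool()"
python3 -m pendant '{"offset":[[0,0,0],[0,0,0],[0,0,0],[0,0,0],[0,0,0],[0,0,0],[0,0,0]],"delta_rot":[[0,0,0],[0,0,0],[0,0,0],[0,0,0],[0,0,0],[0,0,0],[0,0,0]]}' 0.045 10; python3 -c "
from h import *
tool()"
```

```text
time_s: 15.02
eef_pos: [0.5974, -0.1552, 0.1278]
orientation: [-1.898, 2.502, -0.005]
force: [1.6, 1.7, 0.8]
grip_width: 0.0156
t 15.02 p [ 0.5974 -0.1552  0.1278] xyaw -105.64 z [ 0.003  -0.0015 -1.    ] F [1.56 1.67 0.78] M [ 0.308 -0.133  0.255] w 0.0156 q [-0.438  0.27   1.715 -0.     1.154  1.406]
time_s: 15.6
eef_pos: [0.5974, -0.1553, 0.1277]
orientation: [-1.897, 2.502, -0.005]
force: [-0.5, 0.2, -0.2]
grip_width: 0.0447
t 15.6 p [ 0.5974 -0.1553  0.1277] xyaw -105.65 z [ 0.0029 -0.0015 -1.    ] F [-0.49  0.22 -0.25] M [-0.035  0.005 -0.006] w 0.0447 q [-0.438  0.27   1.715 -0.     1.154  1.406]
```

```bash
python3 -m pendant '{"offset":[[0,0,0.01],[0,0,0.03],[0,0,0.06],[0,0,0.1],[0,0,0.13],[0,-0.03,0.15],[0,-0.07,0.15],[-0.03,-0.11,0.15],[-0.06,-0.15,0.15],[-0.09,-0.19,0.15]],"delta_rot":[[0,0,0],[0,0,0],[0,0,0],[0,0,0],[0,0,0],[0,0,0],[0,0,0],[0,0,0],[0,0,0],[0,0,0]]}'; python3 -m pendant '{"offset":[[-0.03,-0.03,0],[-0.06,-0.06,0],[-0.09,-0.09,0],[-0.09,-0.09,0]],"delta_rot":[[0,0,0],[0,0,0],[0,0,0],[0,0,0]]}';python3 - <<'E'
from h import *
tool()
a=np.mean([optics.snapshot("top").astype(float) for _ in range(3)],0)
b=np.mean([optics.snapshot("side").astype(float) for _ in range(3)],0)
cv2.imwrite('pics/t9.png',a[:,:,::-1].astype(np.uint8));cv2.imwrite('pics/s9.png',b[:,:,::-1].astype(np.uint8))
M=(.5972,-.1552);o=[]
def circ(c,r,z): return [[c[0]+r*np.cos(t),c[1]+r*np.sin(t),z] for t in np.linspace(0,6.28,60)]
for n,im,off in(('top',a,(350,172)),('side',b,(303,155))):
    k=cv2.resize(np.clip(im[off[1]:off[1]+45,off[0]:off[0]+50,::-1]*2,0,255).astype(np.uint8),None,fx=8,fy=8,interpolation=cv2.INTER_CUBIC)
    d=lambda X,c: cv2.polylines(k,[np.round((proj(n,X)-off+.5)*8).astype(int)],True,c)
    d(circ(M,.04,.103),(0,255,0))
    e=np.radians(-15.6);E=np.array([np.cos(e),np.sin(e)]);F=np.array([-E[1],E[0]])
    d([[*(np.array(M)+E*i*.032+F*j*.007),.139] for i,j in((1,1),(1,-1),(-1,-1),(-1,1))],(0,0,255))
    o.append(k)
cv2.imwrite('pics/o9.png',np.hstack(o))
E
```

```text
time_s: 16.43
eef_pos: [0.5214, -0.3266, 0.2788]
orientation: [-1.898, 2.501, -0.006]
force: [0.1, -0.9, -0.1]
grip_width: 0.0448
time_s: 16.77
eef_pos: [0.4274, -0.4207, 0.2797]
orientation: [1.891, -2.508, 0.008]
force: [-0.3, 0.5, 0.1]
grip_width: 0.0446
t 16.77 p [ 0.4274 -0.4207  0.2797] xyaw -105.98 z [ 0.0029 -0.0045 -1.    ] F [-0.34  0.53  0.06] M [ 0.078  0.044 -0.002] w 0.0446 q [-0.966  0.084  1.638 -0.     1.414  0.883]
```

View pics/o9.png

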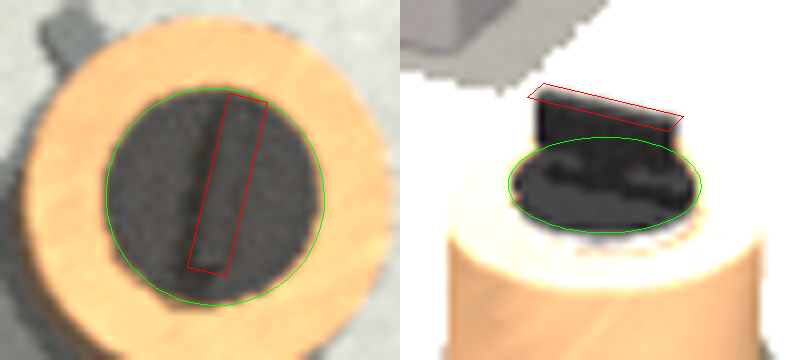

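View pics/t9.png

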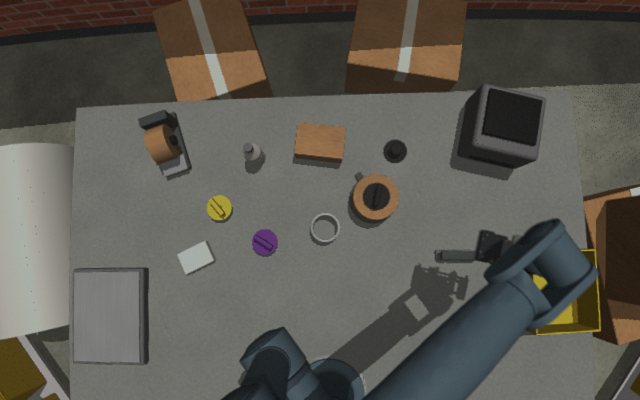

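View pics/s9.png

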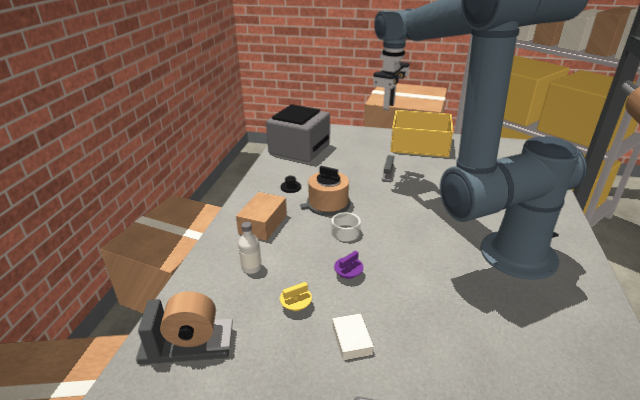

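The pictures show the plug sitting low and level in the head (top (376,197), side (328,178)). Its bar matches the expected home pose, the gripper is clear, and the bystanders are where they were.

```bash
python3 -c "
from rig import robot
print(robot.finish_job())"
```

```text
the job is handed in; nothing more can be done
None
```

I gripped the black T-handled plug by its bar and lowered its nose into the unwinder's mouth. The pins dropped straight into the notches, which I had located from the camera views. I then pressed with about 10–13 N and turned the plug clockwise about 69° until the twist rose from about 0.15 to 0.31 N·m at the stop. After easing off, I let go and moved the arm clear. The job was handed in at about 17 s of the 72 s allowed.

- **Seating:** the last tool reading before release put the plug's origin about 24.8 mm below the mouth, inside the 24.1–27.5 mm window. The plug looks level and centred in both views, and its bar is within a degree or two of the expected home angle. I did not measure the depth separately after release.
- **Contact force:** wrist forces stayed at about 12 N or less throughout, though I read them only at the end of each move.
- **Bystanders:** none had visibly moved in the last pictures.
- **One mismatch:** the fingers read about 16 mm on the 14 mm bar. The grip held without visible slip, so I took it as a reading or pad offset.

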